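Eject the sample vial and stop it on the chute

TASK

Press the eject key of the vial dock all the way down with one fingertip, so that the spring pops the lying vial out of its seat, and have the other finger standing in the chute to stop the vial before it rolls out of the open end. Do not pinch or lift the vial, and leave the spare vial, the beaker and the tape roll alone. Finish while holding: key still fully down, vial at rest on the chute against your other finger.

Things in the scene. Friction and masses are not known exactly. Their poses are not given: they have to be found in the camera images.
- dock: low grey bench dock for one lying vial, fixed, 144 mm long (its x) x 66 mm wide. Origin on the worktop under the seat; x points uphill to the key, z up. Metal chute floor 58 mm wide, falling towards -x at 0.21 rad: its height above the worktop is 36 mm + 0.213 x, from x = +18 mm to the open end at x = -77 mm. Side walls beyond y = -29 and +29 mm, 9 mm above the floor
- chute_mouth (a point): middle of the chute floor's open lower end, dock x = -77 mm, 20 mm above the worktop; an unstopped vial rolls off here
- gate_top (a point): top edge of the steel gate blade that stands across the chute before the vial, dock x = -16 to -19 mm, 10 mm above the floor; it sinks with the key, just below the floor at full press. When the key is 6 to 9 mm down the spring bar throws the vial over it
- pusher (a joint): travel of the spring cross bar that pushes the vial downhill: about 0.002 m cocked, 0.030 m out; 0.7 N falling to 0.4 N. The bar is 5 mm thick behind the vial, its top 55 mm above the worktop, dock x = +7 to +17 mm when cocked; its two guide barrels run back on either side of the key to x = 51 mm, 42 mm clear between them, tops up to 64 mm above the worktop
- eject_key (a joint): travel of the eject key in m: 0 up, 0.011 fully down; springs back, needs about 2 N to start and 5 N at full press; moves straight down
- key_top (a point): centre of the top of the eject key, a black ribbed cap 32 mm (dock x, from x = +32 to +64 mm) x 30 mm (dock y), its top 45 mm above the worktop when up and 34 mm when fully down; moves with the key
- vial: sample vial with black screw cap, 27 mm diameter, 52 mm long, smooth glass, lying across the chute in the dock's seat; origin at the centre of its bottom end, its z axis runs along it to the cap (dock -y)
- vial_mid (a point): middle of the lying vial's axis; in the seat it is 49 mm above the worktop and at about x = -5 mm, y = 0 of the dock
- spare_vial: bystander: an equal vial, 27 mm diameter x 52 mm, standing on the worktop; origin at the centre of its underside
- small_beaker: bystander: glass beaker, 56 mm diameter x 71 mm; origin at the centre of its underside
- tape_roll: bystander: roll of tape lying flat, 62 mm diameter x 18 mm; origin at the centre of its underside
There are look-alikes about, which are no part of the job. There is more than one size of the vial; the one meant has the size given above.

How it is judged:
On the way:
1. the key is pressed and the vial has left its seat, still on the chute (value of joint eject_key above 0.004 m and x of vial_mid in the frame of dock between -0.072 and -0.013 m), for 0.2 s.
At the end, for the whole second after the job is handed in: a finger holds the eject key at least 8 mm down (of 11), and the vial, out of its seat (its middle 13 to 72 mm downhill of the dock's origin), lies at rest on the chute touching a finger (value of joint eject_key above 0.008 m and x of vial_mid in the frame of dock between -0.072 and -0.013 m and contact force between the fingers and vial above 0.015 N and contact force between the fingers and eject_key above 1 N and linear speed of vial below 0.03 m/s); the arm keeps its last pose, push and grip.
It fails at once if the vial rolls out of the chute (x of vial_mid in the frame of dock below -0.08 m or height (world z) of vial_mid below 0.024 m).
It fails at once if the vial is lifted (height (world z) of vial_mid above 0.072 m).
It fails at once if the vial is pinched or pressed hard (contact force between the fingers and vial above 15 N).
It fails at once if a bystander is disturbed (distance of any of spare_vial, small_beaker, tape_roll from where it was at the start of the episode above 0.015 m).
It also fails if it takes over 35 s, if anything falls off the work surface, if the arm or the gripper's body presses on something with over 40 N, if the wrist force passes 120 N, or if a joint passes its speed limit or range.

ROBOT

A 6-joint arm with a two-finger parallel gripper is mounted at the origin on a cart in front of the work surface, level with it; the furniture and walls round the work are solid. World frame = base frame: x ahead of the robot, y to its left, z up, the work surface at z = 0. Lengths are in m, angles in rad, forces in N, time in s.
With the tool pointing down it reaches from about 0.275 to 0.825 m from the base axis. Payload 4.9 kg.
Tool frame: the origin (TCP) lies midway between the tips of the shut fingers; the grasp point (between the pads) lies 19 mm behind it (bot.grip_depth is the distance from the TCP to the grasp point, in m); z points along the fingers, y is the line along which they close (so a half turn about z gives the same grasp; the last joint's range is limited). The gripper opens to 85 mm and grips with 20 to 120 N. Pads are 22 mm wide; open, the fingers measure 114 mm over their backs; the gripper's body (76 mm by 85 mm) begins 54 mm behind the grasp point. The pads swing forward as they close: fully open they stand 13 mm farther back than shut.
Start: joints at [1.207, 0.326, -0.193, 1.052, 0, 1.437], TCP at [0.125, 0.536, 0.231] pointing down, gripper open.
Joint ranges: [-2.65, 2.65], [-0.97, 1.79], [-1.3, 1.35], [-1.93, 2.1], [-1.47, 1.37], [-3.14, 3.14]. Speed limits (rad/s): [2.57, 2.57, 3.14, 3.14, 3.14, 3.14].

INTERFACE

Orientations are given as a unit quaternion [w, x, y, z].
In Python, from cell import bot gives the robot as it stands. Calls block until the motion is done:
- bot.move_pose(position, orientation): joint-space move of the TCP to a pose.
- bot.move_linear(position, speed=0.15, rotation=None, until_force=None): straight line of the TCP; rotation=None keeps the orientation; speed is the mean speed in m/s. With until_force (N) it stops when the force on the tool has changed by that much, and returns True; else False.
- bot.goto_joints(angles): joint-space move.
- bot.set_gripper(opening, grasp_force=None): opening from 0.0 (shut) to 1.0 (fully open); grasp_force is the grip in N (None keeps the last); returns when the fingers have stopped.
- bot.wait(seconds).
- bot.solve_ik(position, orientation): joint angles nearest the present ones, or None.
- bot.camera(name): name is "side" or "top"; returns the picture (384x512x3 uint8, red, green, blue); there is no depth.
- bot.calibration(name): a dict with "mtx" (3x3 intrinsics, pixels), "extrinsics" (4x4, takes a point from world to camera coordinates). Camera axes: x right, y down, z forward; pixel columns grow to the right and rows downward; lengths in m; the calibration is good to about 2 mm. A picture is of the moment at which its call begins. calibration takes no time and is no camera call.
A pose or a line that the arm cannot do raises bot.PlanningError and nothing moves.
- bot.close_job(): hands the job in; it is judged then, once.
Trained networks look in the newest picture that a camera, given by its name, has taken for a name from the list of things; names that differ only in an ending like _2 or _b are one class to them, and where a whole thing is asked for, a point or a joint stands for the part that bears it (a point fixed in the world has none). Each returns a list of dicts, best first, with "confidence" (0 to 1); they miss things now and then, are a little off and sometimes report something else, mostly with a low value. They report only what shows in the picture. A call takes as long as a camera call. They do not tell look-alikes from the thing itself.
- bot.search_frame(camera, thing): "bbox" ([left, top, width, height] in pixels, round what is visible of it).
Readings, each from a call of its own:
- bot.read_clock(): time.
- bot.read_joint_positions(): joint angles.
- bot.read_joint_vel(): joint speeds.
- bot.read_joint_efforts(): joint torques, N m.
- bot.read_position(): TCP position.
- bot.read_tool_rot(): TCP orientation.
- bot.read_ft_force(): force on the tool from outside, world axes, zero at the start.
- bot.read_moment(): the same for the moment, N m.
- bot.read_gripper_width(): opening from 0.0 (shut) to 1.0 (fully open).
- bot.read_finger_force(): force on a finger pad.
Only numpy, scipy, OpenCV 4.12 (cv2) and the standard library are available. Lean on these libraries where they do the work, as an engineer would, in place of code of your own. Each camera call takes 0.05 s, during which the arm holds its last target. There are 200 camera calls.

## Working session

There is one attempt and no reset: what is moved stays moved. The work goes in short steps, each a Python script; the robot and the scene stay as the last script left them, time stands still between calls to the robot, and variables do not carry over. Pictures are saved under pics/ and viewed, at most 10 in all, crops included, and the job is handed in when it is done.

```bash
mkdir -p pics
python3 - <<'E'
from cell import bot
import cv2,numpy as np
for c in("side","top"):
    im=bot.camera(c); cv2.imwrite(f"pics/{c}0.png",im[:,:,::-1])
    k=bot.calibration(c); print(c,np.round(k["mtx"],1).tolist(),np.round(k["extrinsics"],4).tolist())
    for t in("dock","eject_key","vial","spare_vial","small_beaker","tape_roll"):
        print(t,[(np.round(d["bbox"]).tolist(),round(d["confidence"],2)) for d in bot.search_frame(c,t)][:4])
print(bot.read_tool_rot(),bot.read_clock())
a=cv2.imread("pics/side0.png");b=cv2.imread("pics/top0.png")
E
```

```text
side [[429.7, 0.0, 248.9], [0.0, 429.7, 188.8], [0.0, 0.0, 1.0]] [[0.8513, -0.5246, 0.0038, -0.4042], [-0.3754, -0.6143, -0.6941, 0.3469], [0.3664, 0.5894, -0.7199, 0.6629], [0.0, 0.0, 0.0, 1.0]]
dock [([208.0, 169.0, 72.0, 44.0], 0.62), ([235.0, 174.0, 41.0, 19.0], 0.21)]
eject_key [([258.0, 176.0, 18.0, 11.0], 0.73)]
vial [([136.0, 173.0, 28.0, 23.0], 0.91), ([182.0, 159.0, 31.0, 17.0], 0.63), ([236.0, 176.0, 12.0, 18.0], 0.61)]
spare_vial [([238.0, 157.0, 11.0, 18.0], 0.45)]
small_beaker [([273.0, 200.0, 31.0, 37.0], 0.85)]
tape_roll [([221.0, 220.0, 28.0, 28.0], 0.56)]
top [[429.4, 0.0, 254.5], [0.0, 429.4, 206.7], [0.0, 0.0, 1.0]] [[0.018, -0.9992, 0.0352, 0.1189], [-0.9943, -0.0216, -0.1043, 0.5791], [0.105, -0.0331, -0.9939, 0.8606], [0.0, 0.0, 0.0, 1.0]]
dock [([205.0, 174.0, 48.0, 75.0], 0.62), ([260.0, 232.0, 30.0, 28.0], 0.46)]
eject_key [([234.0, 175.0, 14.0, 45.0], 0.56)]
vial [([151.0, 271.0, 21.0, 36.0], 0.95), ([151.0, 210.0, 20.0, 36.0], 0.67), ([216.0, 197.0, 34.0, 23.0], 0.61)]
spare_vial [([185.0, 179.0, 13.0, 8.0], 0.55)]
small_beaker [([282.0, 176.0, 24.0, 30.0], 0.6)]
tape_roll [([258.0, 232.0, 33.0, 30.0], 0.78)]
[2.26620057e-06 1.14638305e-01 9.93407298e-01 1.44168241e-05] 0.7
```

View pics/top0.png

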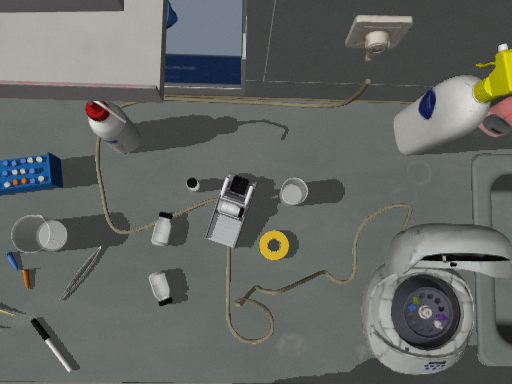

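View pics/side0.png

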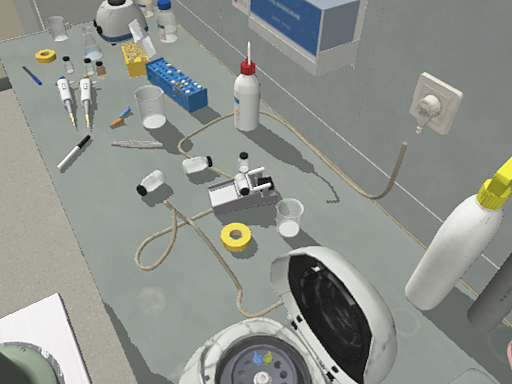

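Top view: the dock is at about (232,210), key uphill at (240,183), seated vial at (231,210), tape (273,245), beaker (293,192), spare vial standing at (193,184). Candidates for the vial are the lying look-alikes at (162,229) and (161,288), the standing one at (193,184), and the seated one at (231,210). The seated one fits the description, so I'll check it in a close crop.

Run:
```python
import cv2,numpy as np
a=cv2.imread("pics/side0.png")[150:225,200:290];b=cv2.imread("pics/top0.png")[165:255,195:265]
f=lambda i,s:cv2.resize(i,None,fx=s,fy=s,interpolation=cv2.INTER_CUBIC)
A=f(a,5);B=f(b,5)   # side 450x375, top 350x450
o=np.zeros((450,800,3),np.uint8);o[:375,:450]=A;o[:,450:800]=B
cv2.imwrite("pics/crop0.png",o)
```

```text
(no output)
```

View pics/crop0.png

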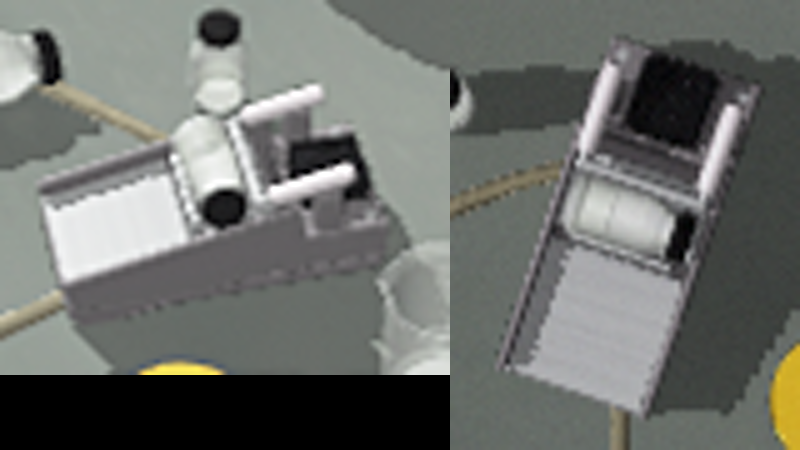

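The crop confirms it: a glass vial lies in the seat with its black cap towards dock -y, and the key is a black ribbed cap between two white barrels. Next I fit the dock pose from these corners.

```bash
cat > h.py <<'E'
from cell import bot
import numpy as np
from scipy.optimize import least_squares
from scipy.spatial.transform import Rotation as R
def proj(c,P):
    k=bot.calibration(c);P=np.atleast_2d(P);q=(k["extrinsics"][:3,:3]@P.T).T+k["extrinsics"][:3,3]
    q=q@np.array(k["mtx"]).T;return q[:,:2]/q[:,2:]
def onplane(c,uv,z): return least_squares(lambda p:(proj(c,[p[0],p[1],z])[0]-uv),[.4,.1]).x
def world(d,P): # d=x,y,yaw
    return R.from_euler('z',d[2]).apply(P)+[d[0],d[1],0]
E
python3 - <<'E'
from h import *
t=lambda X,Y:(195+(X-450)/5-.4,165+Y/5-.4)
s=lambda X,Y:(200+X/5-.4,150+Y/5-.4)
obs=[("top",t(674,100),(.048,0,.045)),("top",t(502,368),(-.077,.033,.029)),("top",t(645,414),(-.077,-.033,.029)),
("side",s(328,165),(.048,0,.045)),("side",s(40,190),(-.077,.033,.029)),("side",s(74,320),(-.077,-.033,0)),
("top",t(683,237),(-.005,-.022,.05)),("side",s(224,207),(-.005,-.026,.049))]
f=lambda d:np.concatenate([proj(c,world(d,p))[0]-uv for c,uv,p in obs])
p=onplane("top",(230,210),.04)
best=min((least_squares(f,[*p,y],loss='soft_l1') for y in(-2,-1,0,1,2)),key=lambda r:r.cost)
d=best.x;print(d,np.round(f(d).reshape(-1,2),1).tolist())
# gauge top/side separately
for sel in("top","side"):
    g=lambda d:np.concatenate([proj(c,world(d,p))[0]-uv for c,uv,p in obs if c==sel]);print(sel,least_squares(g,d).x)
np.save("d.npy",d)
for n,uv in(("spare",(193,190)),("beaker",(293,195)),("tape",(273,246)),("redbottle",(125,150)),("redtop",(97,108))):print(n,onplane("top",uv,0))
th=d[2]; 
for sg in(1,-1):
    yv=sg*np.array([np.cos(th),np.sin(th),0]);z=np.array([0,0,-1.]);x=np.cross(yv,z)
    q=R.from_matrix(np.c_[x,yv,z]).as_quat(scalar_first=True)
    print(sg,q,bot.solve_ik(world(d,[[-.002,0,.16]])[0],q),bot.solve_ik(world(d,[[-.002,0,.02]])[0],q))
E
```

```text
[ 0.57343998  0.17792929 -0.30971056] [[-0.3, 0.2], [-1.1, -0.3], [0.9, 1.0], [0.6, -1.5], [0.4, -2.3], [-0.2, 1.9], [-0.3, 0.5], [0.9, 1.2]]
top [ 0.57415346  0.1775025  -0.30957775]
side [ 0.57250178  0.17818779 -0.30984719]
spare [0.6125913  0.26150197]
beaker [0.60669652 0.04726978]
tape [0.49676253 0.08885255]
redbottle [0.69572393 0.40936823]
redtop [0.78654178 0.4737661 ]
1 [0.         0.80770755 0.58958334 0.        ] [ 0.17955008  0.46871774 -0.16565909  0.9364195   0.          2.06005697] [ 0.17955008  0.62518275 -0.30666979  0.63894378  0.          2.06005697]
-1 [ 0.         -0.58958334  0.80770755  0.        ] [ 0.17955008  0.46871774 -0.16565909  0.9364195   0.         -1.08153569] [ 0.17955008  0.62518275 -0.30666979  0.63894378  0.         -1.08153569]
```

Run:
```python
from h import *
import cv2
d=np.load("d.npy");q=[0,0.80770755,0.58958334,0]
bot.move_pose(world(d,[[-.003,0,.20]])[0],q)
bot.move_linear(world(d,[[-.003,0,.085]])[0],speed=.1)
print(bot.read_clock(),bot.read_position()-world(d,[[-.003,0,0]])[0],bot.read_gripper_width(),bot.read_ft_force())
o=np.zeros((450,800,3),np.uint8)
a=bot.camera("side")[150:225,200:280,::-1];b=bot.camera("top")[165:255,195:275,::-1]
o[:375,:400]=cv2.resize(a,None,fx=5,fy=5,interpolation=2);o[:,400:]=cv2.resize(b,None,fx=5,fy=5,interpolation=2)
cv2.imwrite("pics/c1.png",o)
```

```text
4.0583 [0.00057809 0.00012167 0.08570765] 1.0002104661862687 [-0.45467151 -0.03186513 -0.17746202]
```

View pics/c1.png

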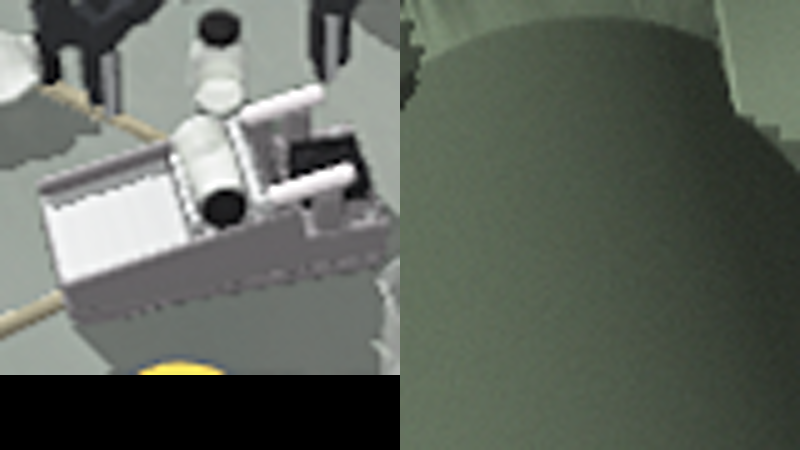

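The two fingertips show in the side view at (221,172) and (265,166), above the chute and the key. The arm hides the dock in the top view. I go lower, to about 8 mm above the key, and check against the projection.

Run:
```python
from h import *
import cv2
d=np.load("d.npy")
print(bot.move_linear(world(d,[[-.003,0,.040]])[0],speed=.06,until_force=4))
print(bot.read_clock(),bot.read_position(),bot.read_ft_force())
a=bot.camera("side")[145:225,195:295,::-1]
o=cv2.resize(a,None,fx=7,fy=7,interpolation=2)
for x in(-.060,-.0455,.0395,.054):
  for y in(-.011,.011):
    u=(proj("side",world(d,[[x,y,.053]]))[0]-[195,145]+.5)*7;cv2.circle(o,tuple(int(v) for v in u),3,(0,0,255),-1)
cv2.imwrite("pics/c2.png",o)
```

```text
False
5.0583 [0.57084623 0.17891693 0.04021938] [-0.03905499  0.02513584  0.52970873]
```

View pics/c2.png

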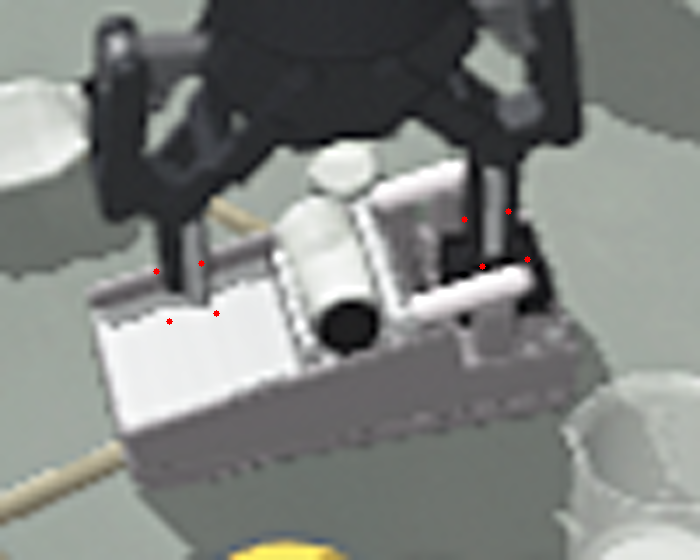

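The fingertips line up with the projection: the left one is in the chute at about (223,187) and the right one is over the key between the barrels at about (266,181). Now I press.

Run:
```python
from h import *
import cv2
d=np.load("d.npy")
p=lambda z:world(d,[[-.003,0,z]])[0]
print(bot.move_linear(p(.014),speed=.03,until_force=9))
print(bot.read_clock(),bot.read_position(),bot.read_ft_force())
bot.wait(.4)
print(bot.read_position(),bot.read_ft_force(),bot.read_finger_force())
a=bot.camera("side")[145:225,195:295,::-1]
cv2.imwrite("pics/c3.png",cv2.resize(a,None,fx=7,fy=7,interpolation=2))
```

```text
True
5.7667 [0.57112141 0.17890491 0.02070235] [-1.53392672 -0.64686366  5.5844329 ]
[0.57110347 0.17889482 0.02068893] [-1.52349546 -0.19143827  7.0100503 ] 3.591162803932093
```

View pics/c3.png

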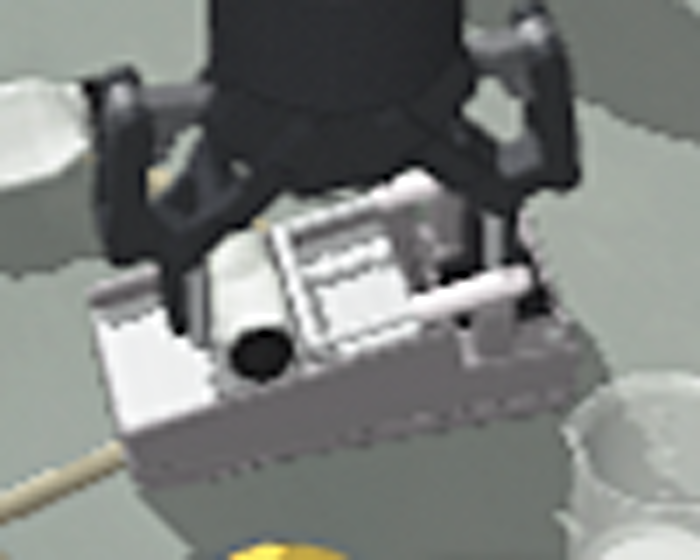

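The key is down: the tip is at about 34 mm with 7 N on it, above the 5 N for full press. The vial at (231,189) has popped out and lies against the chute finger. I confirm it is at rest, then hand in.

Run:
```python
from h import *
A=bot.camera("side")[145:225,195:295].astype(int);bot.wait(.6);B=bot.camera("side")[145:225,195:295].astype(int)
m=abs(A-B).max();f=bot.read_ft_force();print(m,(abs(A-B).max(2)>30).sum(),f,bot.read_position(),bot.read_clock())
if (abs(A-B).max(2)>30).sum()<10 and f[2]>5.5: print(bot.close_job())
```

```text
4 0 [-1.44151055  0.93970092  6.59641233] [0.57109167 0.17889971 0.02068851] 6.9167
the job is handed in; nothing more can be done
None
```

I handed the job in at about 7 s with the key fully down and the vial lying still against the other finger in the chute; I haven't seen the judge's result.

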